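Gauge the depth of a specimen well and lock the probe

ROBOT

A 7-joint arm with a two-finger parallel gripper is mounted at the origin on the work surface. World frame = base frame: x ahead of the robot, y to its left, z up, the work surface at z = 0. Lengths are in m, angles in rad, forces in N, time in s.
With the tool pointing down it reaches from about 0.425 to 0.875 m from the base axis. Payload 4.7 kg.
Tool frame: the origin (TCP) lies between the finger pads; the fingertips stand 11 mm ahead of it and the grasp point (between the pads) lies 8 mm behind it; z points along the fingers, y is the direction in which the jaws open and shut (so a half turn about z gives the same grasp; the last joint's range is limited). The gripper opens to 87 mm and grips with 3 to 60 N. Pads are 19 mm wide; open, the fingers measure 117 mm over their backs; the gripper's body (75 mm by 190 mm) begins 51 mm behind the grasp point.
Start: joints at [1.226, 0.321, -0.07, 1.45, 0.023, 1.371, -0.057], TCP at [0.228, -0.609, 0.234] pointing down, gripper open.
Joint ranges: [-2.86, 2.86], [-0.3, 2.09], [-1.38, 1.24], [0.06, 2.45], [-1.56, 4.7], [0.09, 2.05], [-2.69, 2.69]. Speed limits (rad/s): [2.57, 2.57, 3.14, 3.14, 3.14, 3.14, 3.14].

INTERFACE

Orientations are given as a rotation vector (axis times angle).
In Python, from bench import ctrl gives the robot as it stands.
- The arm moves only by the tool servo_tool, never from a script. Its argument "series" is a list of rows, each an object with "travel": the shift along the tool's x, y, z in m, a list of three; "angular": the turn, a rotation vector about the tool's x, y, z in rad, a list of three. A call has 1 to 5 rows; each row shifts and turns the commanded pose from where the row before left it, along the tool's axes as they then stand; what a row does not reach is not made up. A row lasts 1/10 s, in which the tool goes at most 50 mm and 8.59 degrees, less where a joint would pass 70% of its speed; a pose out of reach is approached as far as the arm can. A call with a gripper value outside its range is refused whole. "claw" is the finger opening in m, from 0 to 0.087, set as the call begins (left out, the last holds). The fingers move at their own pace and stop on an object; "squeeze" is the grip in N (left out, the last holds). Time passes only in rows, so rows that do not move let the fingers close. It gives the time, the measured TCP pose, the force and the opening at its end, in the units of the state.
- ctrl.get_state(): the state, without advancing time (a new reading comes with each control period).
- ctrl.get_image(name): name is "scene" or "top" or "wrist"; returns the picture (400x640x3 uint8, red, green, blue); there is no depth.
- ctrl.calibration(name): a dict with "fx", "fy", "cx", "cy" (pixels), "rvec" (rotation vector, rad) and "tvec" (3), from world to camera coordinates, as OpenCV has them. Camera axes: x right, y down, z forward; pixel columns grow to the right and rows downward; lengths in m; the calibration is good to about 2 mm. The wrist camera is an equidistant fisheye: a pixel r from the principal point sees the ray r / f radians off the axis. A picture is of the moment at which its call begins: read the wrist's pose just before it. calibration takes no time and is no camera call; for the wrist camera it gives the pose at the moment of the call.
- ctrl.close_job(): hands the job in, once; it reports no verdict.
The state is a dict: "time": time; "joint_positions": joint angles; "qd": joint speeds; "joint_torque": joint torques, N m; "position": TCP position; "tool_rot": TCP orientation; "ft_force": force on the tool from outside, world axes, zero at the start; "torque": the same for the moment, N m; "grip_width": opening from 0.0 (shut) to 1.0 (fully open).
Only numpy, scipy, OpenCV 4.12 (cv2) and the standard library are available. Lean on these libraries where they do the work, as an engineer would, in place of code of your own. Each camera call takes 0.05 s, during which the arm holds its last target.

TASK

Two like depth gauges stand on the microscope bench; one has the square block with the round well under its probe, the other a solid round puck. On the gauge over the well, lower the probe by its knurled knob until its tip rests on the bottom of the well, then press that gauge's lock lever down flat so that the reading is kept. Leave the other gauge's probe where it is, and let go of everything at the end.

Things in the scene. Friction and masses are not known exactly. Their poses are not given: they have to be found in the camera images.
- gauge_knob (a point): Centre of the knurled knob (upright cylinder, 30 mm across, 28 mm high) on top of the probe to be lowered: a vertical 8 mm rod, tip 158 mm below this point. It slides stiffly (3 N), stays where left, has travel to spare; at the bottom the knob's underside is still 24 to 44 mm above the white head. z up; y along the head, column at -y, lever at +y; x across it, room for fingers on both sides.
- gauge_lever (a point): On the same gauge's lock lever (steel bar with black end pad, 13 to 20 mm wide, 7 to 9 thick, 74 long), mid-thickness, 40 mm from its pivot, a pin along x 50 mm to +y of the probe, 11 mm above the head. y along the lever, z out of its upper face. It starts raised 40 to 50 degrees, outward; pressed down (3 to 6 N, 25 to 40 mm from the pivot) it lies level at its stop: locked. Stays put.
- well_floor (a point): Centre of the bottom of the round well (44 mm across, 40 mm deep, open above) in the loose square aluminium block (74 x 74 x 50 mm, 0.5 kg) on the base of the gauge to be used, under its probe. z up.
- spare_knob (a point): Centre of the knob of the other, like gauge, which has a solid dark round puck (64 mm across, 30 mm high) under its probe. Not to be moved. Axes as for gauge_knob.
Not all that is in view belongs to the job. Leave any purple or yellow look-alike of the part that bears gauge_knob alone.

How it is judged:
On the way, in this order (a step that is already met when the one before it is completed fails the run):
1. the probe's tip touches the bottom of the well (z of gauge_knob in the frame of well_floor below 0.161 m and horizontal distance between gauge_knob and well_floor below 0.019 m), for 0.1 s.
2. then the lock lever is pressed down flat, the probe still at the bottom (angle between gauge_lever's own z axis and vertical below 0.175 rad and z of gauge_knob in the frame of well_floor below 0.162 m), for 0.1 s.
At the end, for the whole second after the job is handed in: The probe's tip is in the well and rests on its bottom (within 4 mm), the same gauge's lock lever lies flat (within 10 degrees of level), and the other gauge's probe is where it was (within 6 mm) (all of step 2 and horizontal distance between gauge_knob and well_floor below 0.019 m and distance of spare_knob from where it was at the start of the episode below 0.006 m); the robot touches nothing.
It fails at once if the other gauge's probe is moved by more than 6 mm (distance of spare_knob from where it was at the start of the episode above 0.006 m).
It also fails if it takes over 40 s, if anything falls off the work surface, if the arm or the gripper's body presses on something with over 40 N, if the wrist force passes 120 N, or if a joint passes its speed limit or range.

## Working session

There is one attempt and no reset: what is moved stays moved. The work goes in short steps, Python scripts to look and compute and a tool call to move; the robot and the scene stay as the last step left them, time stands still between calls to the robot, and variables do not carry over. Pictures are saved under pics/ and viewed, and the job is handed in when it is done.

Besides the shell and the picture viewer there is one more tool, called after "Call:" as name(argument=value, ...), one argument or row to a line, values as JSON. servo_tool: Moves the arm, as the interface text tells. Its arguments: {"type":"object","properties":{"series":{"type":"array","items":{"type":"object","properties":{"travel":{"type":"array","items":{"type":"number"}},"angular":{"type":"array","items":{"type":"number"}}}}},"claw":{"type":"number"},"squeeze":{"type":"number"}},"required":["series"]}

```bash
mkdir -p pics; ls; python3 - <<'E'
from bench import ctrl
import cv2
s=ctrl.get_state(); print(s)
for n in ["scene","top","wrist"]:
    print(n,ctrl.calibration(n))
    cv2.imwrite(f"pics/{n}0.png",ctrl.get_image(n)[:,:,::-1])
E
```

```text
pics
{'time': 0.0, 'joint_positions': array([ 1.226084  ,  0.32181662, -0.07010565,  1.45169607,  0.0225915 ,
        1.37079254, -0.05692478]), 'qd': array([ 7.54924205e-04, -1.12855556e-03, -3.35364389e-04, -7.53551314e-04,
        2.55325718e-04,  5.77502177e-05,  5.48454136e-04]), 'joint_torque': array([ 3.54595513e-04, -4.91280949e+01, -4.03487189e-01, -3.12529707e+01,
       -6.38422254e-02,  4.38267749e-02,  1.71854363e-04]), 'position': array([ 0.22803401, -0.60810838,  0.23245523]), 'tool_rot': array([-3.08931538e+00, -5.60305122e-01,  6.69458768e-04]), 'ft_force': array([0.38227463, 0.19613597, 0.33823476]), 'torque': array([-0.00452113, -0.00567883,  0.00068333]), 'grip_width': 0.9974734455799206}
scene {'fx': 368.24954767099734, 'fy': 368.24954767099734, 'cx': 322.95048508572074, 'cy': 201.33884600357143, 'rvec': array([ 1.47684378,  1.95636888, -0.93659794]), 'tvec': array([ 0.11015143, -0.15008669,  1.32519553])}
top {'fx': 474.56938409149245, 'fy': 474.56938409149245, 'cx': 307.732723294818, 'cy': 199.01987823196825, 'rvec': array([ 2.12893859, -2.15846248,  0.11512209]), 'tvec': array([0.03231983, 0.45729049, 1.28029088])}
wrist {'fx': 309.70691628693146, 'fy': 309.70691628693146, 'cx': 318.4739567708905, 'cy': 200.40770731055665, 'rvec': array([-2.38390935,  1.64952243,  0.23968177]), 'tvec': array([-0.64954708, -0.03561266,  0.39155984])}
```

View pics/scene0.png

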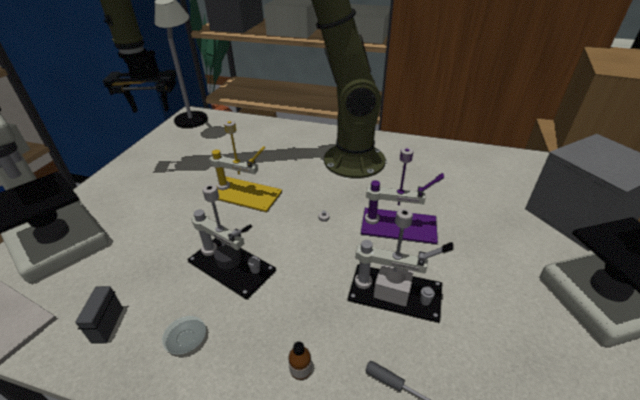

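View pics/top0.png

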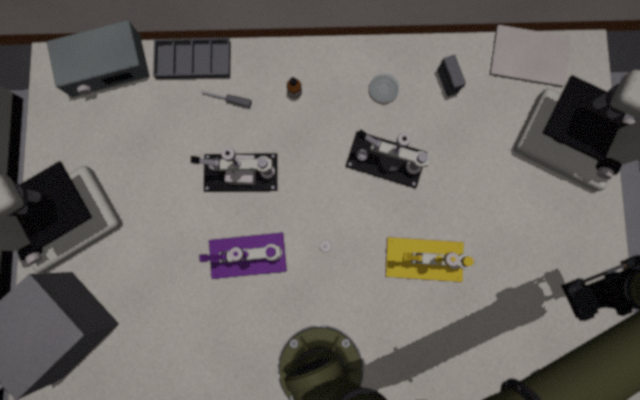

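View pics/wrist0.png

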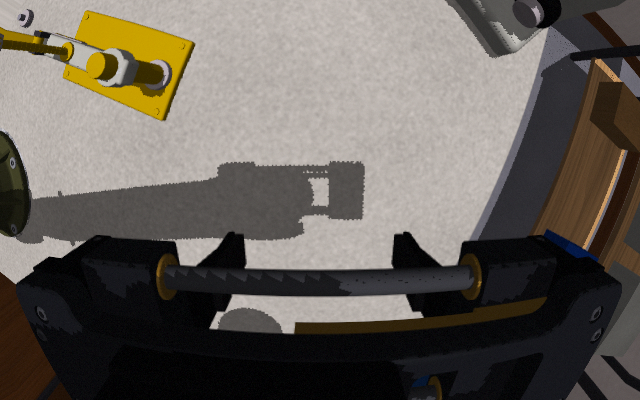

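```bash
python3 - <<'E'
import cv2,numpy as np
a=cv2.imread('pics/scene0.png');b=cv2.imread('pics/top0.png')
cv2.imwrite('pics/z1.png',cv2.resize(a[140:330,180:460],None,fx=2.8,fy=2.8,interpolation=cv2.INTER_CUBIC))
cv2.imwrite('pics/z2.png',cv2.resize(b[120:290,180:450],None,fx=2.9,fy=2.9,interpolation=cv2.INTER_CUBIC))
E
```

```text
(no output)
```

View pics/z1.png

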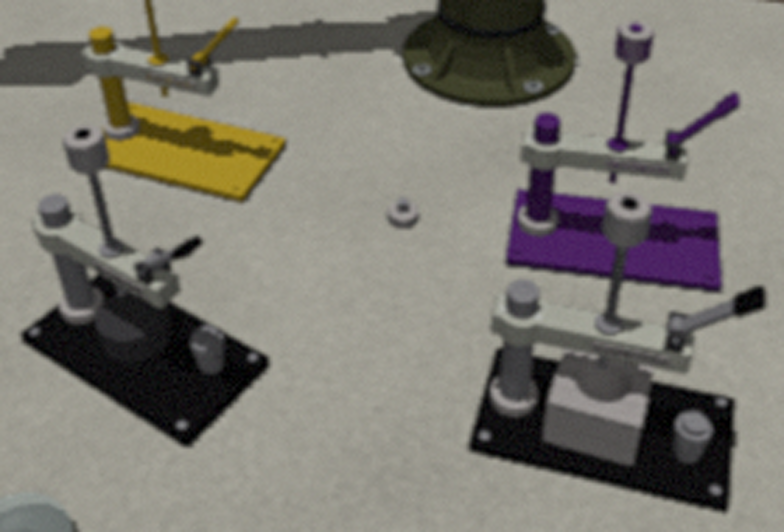

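View pics/z2.png

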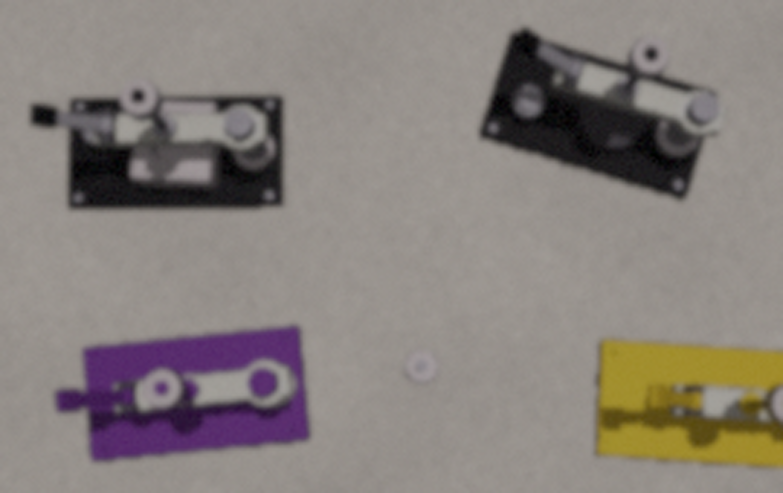

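```bash
cat > h.py <<'E'
import cv2,numpy as np
from bench import ctrl
def P(n):
    c=ctrl.calibration(n);K=np.array([[c['fx'],0,c['cx']],[0,c['fy'],c['cy']],[0,0,1]])
    R=cv2.Rodrigues(np.array(c['rvec']))[0];return K,R,np.array(c['tvec'])
def ray(n,p):
    K,R,t=P(n);o=-R.T@t
    c=ctrl.calibration(n)
    if n=='wrist':
        v=np.array([p[0]-c['cx'],p[1]-c['cy']])/c['fx'];r=np.linalg.norm(v)
        d=np.array([*(v/r*np.sin(r)),np.cos(r)])
    else: d=np.linalg.inv(K)@[p[0],p[1],1]
    d=R.T@d;return o,d/np.linalg.norm(d)
def tri(rs):
    A=sum(np.eye(3)-np.outer(d,d) for o,d in rs);b=sum((np.eye(3)-np.outer(d,d))@o for o,d in rs)
    X=np.linalg.solve(A,b);return X,[np.linalg.norm((np.eye(3)-np.outer(d,d))@(X-o)) for o,d in rs]
def atz(r,z): o,d=r;return o+d*(z-o[2])/d[2]
Z1=lambda x,y:(180+(x+.5)/2.8-.5,140+(y+.5)/2.8-.5)
Z2=lambda x,y:(180+(x+.5)/2.9-.5,120+(y+.5)/2.9-.5)
E
python3 - <<'E'
from h import *
np.set_printoptions(precision=4,suppress=True)
for n,a,b in [('knobtop',(630,206),(139,98)),('pad',(748,300),(43,115)),('pivot',(680,325),(105,124)),('coltop',(522,294),(241,124)),
 ('spare top',(84,138),(651,54)),('headrodhole',(609,324),(165,125)),('purpleknobtop',(636,32),(161,385))]:
    print(n,*tri([ray('scene',Z1(*a)),ray('top',Z2(*b))]))
for n,p in [('bl',(78,197)),('br',(269,195)),('tr',(269,104)),('tl',(79,103))]: print(n,atz(ray('top',Z2(*p)),.012))
for n,p in [('a',(134,180)),('b',(213,182))]: print(n,atz(ray('top',Z2(*p)),.06))
for n,p in [('blk TL',(556,365)),('TR',(649,381)),('BL',(546,442)),('BR',(636,462))]: print(n,atz(ray('scene',Z1(*p)),.06 if n[-2]=='T' or n=='TR' else .01))
E
```

```text
knobtop [0.54   0.2087 0.245 ] [np.float64(0.0009346506752171017), np.float64(0.0009346506752171624)]
pad [0.542  0.3029 0.1792] [np.float64(0.0001175899705262129), np.float64(0.0001175899705260974)]
pivot [0.5416 0.2597 0.1395] [np.float64(0.0014309182232849704), np.float64(0.0014309182232850558)]
coltop [0.5398 0.139  0.1375] [np.float64(0.001202543205344386), np.float64(0.0012025432053444137)]
spare top [ 0.569  -0.2046  0.242 ] [np.float64(0.0014187469545726607), np.float64(0.0014187469545728164)]
headrodhole [0.5425 0.2084 0.1265] [np.float64(0.0011767176293838051), np.float64(0.0011767176293837663)]
purpleknobtop [0.3093 0.1883 0.2477] [np.float64(0.0005977567388201022), np.float64(0.0005977567388200904)]
bl [0.4969 0.3116 0.012 ]
br [0.4959 0.1253 0.012 ]
tr [0.5861 0.1251 0.012 ]
tl [0.5903 0.3121 0.012 ]
a [0.5046 0.2476 0.06  ]
b [0.5015 0.1732 0.06  ]
blk TL [0.5362 0.1733 0.06  ]
TR [0.5323 0.2486 0.06  ]
BL [0.5765 0.1761 0.01  ]
BR [0.5759 0.2495 0.01  ]
```

```bash
cat >> h.py <<'E'
from scipy.spatial.transform import Rotation as Ro
np.set_printoptions(precision=4,suppress=True)
def Rt(): return Ro.from_rotvec(ctrl.get_state()['tool_rot'])
E
python3 - <<'E'
from h import *
R=Rt();print(R.as_matrix())
for s in(1,-1):
    D=np.array([[0,s,0],[s,0,0],[0,0,-1.]]).T
    print(s,(R.inv()*Ro.from_matrix(D)).as_rotvec())
print(R.inv().apply(np.array([.45,-.3,.4])-ctrl.get_state()['position']))
E
```

```text
[[ 0.9363  0.3512 -0.0006]
 [ 0.3512 -0.9363  0.0013]
 [-0.0001 -0.0014 -1.    ]]
1 [-0.0013 -0.0008 -1.212 ]
-1 [-0.0009  0.0015  1.9296]
[ 0.316  -0.2109 -0.167 ]
```

Call:
servo_tool(
  series=[
    {"travel": [0, 0, -0.035], "angular": [0, 0, -0.14]},
    {"travel": [0, 0, -0.035], "angular": [0, 0, -0.14]},
    {"travel": [0, 0, -0.035], "angular": [0, 0, -0.14]},
    {"travel": [0, 0, -0.035], "angular": [0, 0, -0.14]},
    {"travel": [0, 0, -0.03], "angular": [0, 0, -0.14]},
  ],
  claw=0.08,
)

```text
time: 0.65
position: [0.2282, -0.6086, 0.4054]
tool_rot: [2.706, 1.594, -0.0]
ft_force: [0.6, -1.4, -0.4]
grip_width: 0.92
```

Call:
servo_tool(
  series=[
    {"angular": [0, 0, -0.14]},
    {"angular": [0, 0, -0.14]},
    {"angular": [0, 0, -0.14]},
    {"angular": [0, 0, -0.09]},
  ],
)

```text
$.series[0]: bad value
```

Call:
servo_tool(
  series=[
    {"travel": [0, 0, 0], "angular": [0, 0, -0.14]},
    {"travel": [0, 0, 0], "angular": [0, 0, -0.14]},
    {"travel": [0, 0, 0], "angular": [0, 0, -0.14]},
    {"travel": [0, 0, 0], "angular": [0, 0, -0.092]},
  ],
)

```text
time: 1.05
position: [0.2281, -0.6086, 0.4031]
tool_rot: [-2.216, -2.226, -0.0]
ft_force: [0.2, 0.7, 0.9]
grip_width: 0.92
```

Call:
servo_tool(
  series=[
    {"travel": [0.035, 0.03, 0], "angular": [0, 0, 0]},
    {"travel": [0.035, 0.03, 0], "angular": [0, 0, 0]},
    {"travel": [0.035, 0.03, 0], "angular": [0, 0, 0]},
    {"travel": [0.035, 0.03, 0], "angular": [0, 0, 0]},
    {"travel": [0.035, 0.03, 0], "angular": [0, 0, 0]},
  ],
)

```text
time: 1.55
position: [0.3791, -0.432, 0.4033]
tool_rot: [-2.222, -2.221, 0.0]
ft_force: [1.6, 0.4, 0.2]
grip_width: 0.919
```

Call:
servo_tool(
  series=[
    {"travel": [0.04, 0.025, 0], "angular": [0, 0, 0]},
    {"travel": [0.04, 0.025, 0], "angular": [0, 0, 0]},
    {"travel": [0.04, 0.025, 0], "angular": [0, 0, 0]},
    {"travel": [0.04, 0.025, 0], "angular": [0, 0, 0]},
    {"travel": [0.04, 0.025, 0], "angular": [0, 0, 0]},
  ],
)

```text
time: 2.05
position: [0.5038, -0.2318, 0.4034]
tool_rot: [2.222, 2.221, -0.001]
ft_force: [0.3, -1.2, 0.4]
grip_width: 0.915
```

Call:
servo_tool(
  series=[
    {"travel": [0.045, 0.003, 0], "angular": [0, 0, 0]},
    {"travel": [0.045, 0.003, 0], "angular": [0, 0, 0]},
    {"travel": [0.045, 0.003, 0], "angular": [0, 0, 0]},
    {"travel": [0.045, 0.003, 0], "angular": [0, 0, 0]},
    {"travel": [0.045, 0.003, 0], "angular": [0, 0, 0]},
  ],
)

```text
time: 2.55
position: [0.5179, -0.0068, 0.4034]
tool_rot: [2.221, 2.221, -0.001]
ft_force: [0.9, -0.5, 1.2]
grip_width: 0.92
```

Call:
servo_tool(
  series=[
    {"travel": [0.04, 0.003, 0], "angular": [0, 0, 0]},
    {"travel": [0.03, 0.003, 0], "angular": [0, 0, 0]},
    {"travel": [0.02, 0.001, 0], "angular": [0, 0, 0]},
    {"travel": [0, 0, 0], "angular": [0, 0, 0]},
  ],
)

```text
time: 2.95
position: [0.5245, 0.0853, 0.4035]
tool_rot: [-2.213, -2.228, -0.001]
ft_force: [-1.0, -0.2, 0.2]
grip_width: 0.917
```

```bash
python3 - <<'E'
from h import *
import json
c=ctrl.calibration('wrist');cv2.imwrite('pics/w1.png',ctrl.get_image('wrist')[:,:,::-1])
json.dump({k:np.array(v).tolist() for k,v in c.items()},open('w1.json','w'))
print(ctrl.get_state()['position'])
E
```

```text
[0.5249 0.0826 0.4034]
```

View pics/w1.png

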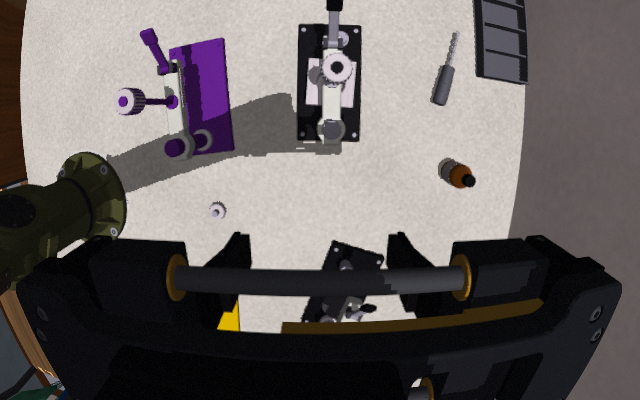

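The wrist view shows the gauge with its silver block at (330,85): knob top centre (338,68), column top (331,130), lever pad (335,4). The purple look-alike stands to its left.

```bash
python3 - <<'E'
from h import *
w=ray('wrist',(337.5,68))
sc,tp=ray('scene',Z1(630,206)),ray('top',Z2(139,98))
print(tri([w,sc,tp]));print(tri([w,sc]));print(tri([w,tp]))
print('col',tri([ray('wrist',(331,130)),ray('scene',Z1(522,294)),ray('top',Z2(241,124))]))
a=cv2.imread('pics/w1.png')
cv2.imwrite('pics/w1z.png',cv2.resize(a[0:160,260:400],None,fx=3.7,fy=3.7,interpolation=cv2.INTER_CUBIC))
E
```

```text
(array([0.5412, 0.2071, 0.2454]), [np.float64(0.0035696612172474123), np.float64(0.0026329472193879766), np.float64(0.0013022782260713839)])
(array([0.5423, 0.2067, 0.2465]), [np.float64(0.002998571250624196), np.float64(0.002998571250624202)])
(array([0.5426, 0.2073, 0.2364]), [np.float64(0.002210475581530513), np.float64(0.002210475581530445)])
col (array([0.5403, 0.1378, 0.1382]), [np.float64(0.0025763117656350683), np.float64(0.0025020647119971323), np.float64(0.0004573889361058395)])
```

View pics/w1z.png

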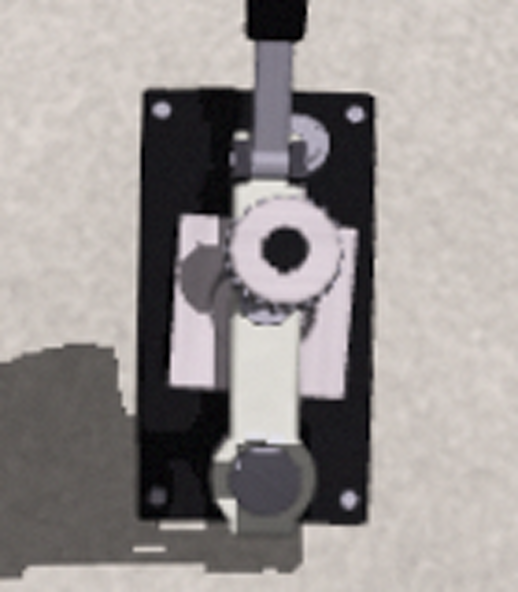

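Call:
servo_tool(
  series=[
    {"travel": [0.03, 0.004, 0.01], "angular": [0, 0, 0]},
    {"travel": [0.04, 0.004, 0.01], "angular": [0, 0, 0]},
    {"travel": [0.04, 0.004, 0.02], "angular": [0, 0, 0]},
    {"travel": [0.015, 0.004, 0.02], "angular": [0, 0, 0]},
    {"travel": [0, 0, 0], "angular": [0, 0, 0]},
  ],
)

```text
time: 3.5
position: [0.5402, 0.2065, 0.3403]
tool_rot: [-2.217, -2.222, 0.007]
ft_force: [0.1, 0.0, 0.4]
grip_width: 0.922
```

```bash
python3 - <<'E'
from h import *
print(ctrl.get_state()['position'],ctrl.get_state()['joint_positions'])
for n in('wrist','scene'): cv2.imwrite(f'pics/{n}2.png',ctrl.get_image(n)[:,:,::-1])
print(Rt().as_matrix())
E
```

```text
[0.5402 0.2065 0.3403] [ 0.3216  0.2321 -0.8759  1.4303  0.1758  1.5664 -0.5403]
[[ 0.0024  1.     -0.001 ]
 [ 1.     -0.0024 -0.0016]
 [-0.0016 -0.001  -1.    ]]
```

View pics/wrist2.png

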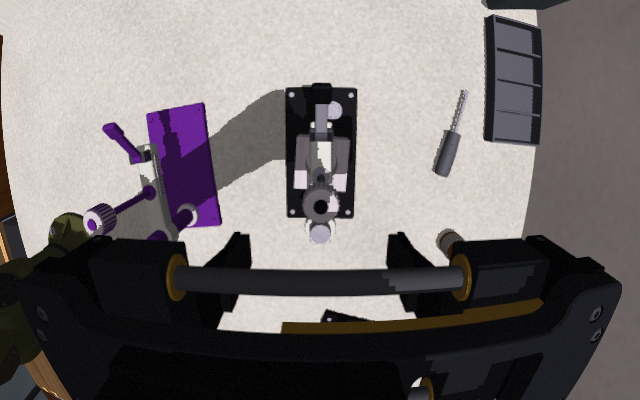

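View pics/scene2.png

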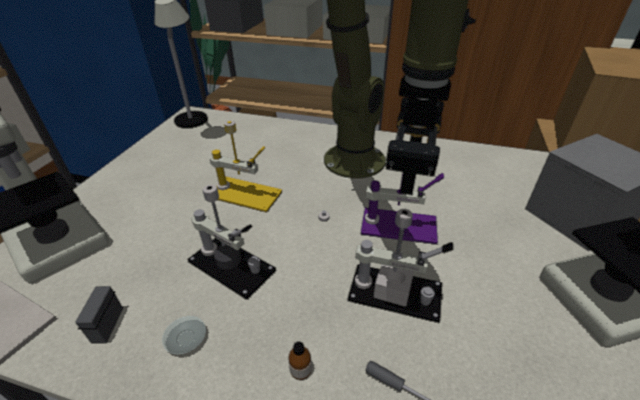

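```bash
python3 - <<'E'
from h import *
import json
c1=json.load(open('w1.json'))
o=ctrl.calibration
w2=ray('wrist',(320.5,206.5))
ctrl_cal=o
import h
class F:
    calibration=staticmethod(lambda n:c1)
h.ctrl=F; w1=ray('wrist',(337.5,68)); h.ctrl=ctrl
print(tri([w1,w2])); print(tri([w1,w2,ray('scene',Z1(630,206)),ray('top',Z2(139,98))]))
K,R,t=P('scene'); 
for X in ([.5402,.2065,.3403],[.541,.208,.245]):
    p=K@(R@np.array(X)+t);print(p[:2]/p[2])
E
```

```text
(array([0.5422, 0.2054, 0.2555]), [np.float64(0.0009092326013492527), np.float64(0.0009092326013490593)])
(array([0.5417, 0.2067, 0.2479]), [np.float64(0.00014047795579995672), np.float64(0.003942370013716793), np.float64(0.0031091038555799595), np.float64(0.0022830516961811864)])
[409.9466 173.156 ]
[403.7594 213.5319]
```

Call:
servo_tool(
  series=[
    {"travel": [0.0, 0.001, 0.04], "angular": [0, 0, 0]},
    {"travel": [0, 0, 0.035], "angular": [0, 0, 0]},
    {"travel": [0, 0, 0.025], "angular": [0, 0, 0]},
    {"travel": [0, 0, 0.015], "angular": [0, 0, 0]},
    {"travel": [0, 0, 0], "angular": [0, 0, 0]},
  ],
)

```text
time: 4.1
position: [0.5423, 0.2039, 0.2275]
tool_rot: [-2.225, -2.218, 0.004]
ft_force: [0.4, -0.4, 0.4]
grip_width: 0.917
```

```bash
python3 - <<'E'
from h import *
s=ctrl.get_state();print(s['position'],s['ft_force'])
a=[ctrl.get_image(n)[:,:,::-1] for n in('wrist','scene')]
cv2.imwrite('pics/c3.png',np.hstack([a[0][100:400,160:480],cv2.resize(a[1][130:330,320:480],(320,400),interpolation=cv2.INTER_CUBIC)[:300]]))
E
```

```text
[0.5423 0.2039 0.2275] [ 0.3818 -0.4483  0.4206]
```

View pics/c3.png

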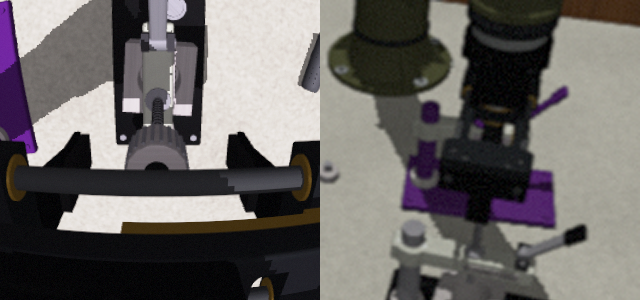

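Call:
servo_tool(
  series=[
    {"travel": [0.002, 0, 0.002], "angular": [0, 0, 0]},
    {"travel": [0, 0, 0], "angular": [0, 0, 0]},
    {"travel": [0, 0, 0], "angular": [0, 0, 0]},
    {"travel": [0, 0, 0], "angular": [0, 0, 0]},
    {"travel": [0, 0, 0], "angular": [0, 0, 0]},
  ],
  claw=0.02,
  squeeze=20,
)

```text
time: 4.7
position: [0.5423, 0.2084, 0.2267]
tool_rot: [2.221, 2.221, 0.0]
ft_force: [0.3, 0.2, -0.3]
grip_width: 0.55
```

Call:
servo_tool(
  series=[
    {"travel": [0, 0, 0], "angular": [0, 0, 0]},
    {"travel": [0, 0, 0], "angular": [0, 0, 0]},
  ],
)

```text
time: 4.9
position: [0.5422, 0.2084, 0.2265]
tool_rot: [2.221, 2.221, -0.0]
ft_force: [-0.3, -0.6, 0.8]
grip_width: 0.363
```

Call:
servo_tool(
  series=[
    {"travel": [0, 0, 0], "angular": [0, 0, 0]},
    {"travel": [0, 0, 0], "angular": [0, 0, 0]},
  ],
)

```text
time: 5.1
position: [0.5414, 0.2084, 0.2263]
tool_rot: [-2.221, -2.221, 0.003]
ft_force: [-4.3, 0.2, 1.4]
grip_width: 0.336
```

Call:
servo_tool(
  series=[
    {"travel": [0, -0.0005, 0.008], "angular": [0, 0, 0]},
    {"travel": [0, 0, 0.01], "angular": [0, 0, 0]},
    {"travel": [0, 0, 0.01], "angular": [0, 0, 0]},
    {"travel": [0, 0, 0.01], "angular": [0, 0, 0]},
    {"travel": [0, 0, 0.004], "angular": [0, 0, 0]},
  ],
)

```text
time: 5.6
position: [0.5414, 0.2084, 0.183]
tool_rot: [-2.221, -2.221, 0.001]
ft_force: [-3.6, 0.4, 1.3]
grip_width: 0.336
```

```bash
python3 - <<'E'
from h import *
s=ctrl.get_state();print(s['position'],s['ft_force'])
a=[ctrl.get_image(n)[:,:,::-1] for n in('wrist','scene')]
cv2.imwrite('pics/c4.png',np.hstack([a[0][100:400,160:480],cv2.resize(a[1][180:330,340:460],(400,500),interpolation=cv2.INTER_CUBIC)[:300]]))
E
```

```text
[0.5414 0.2084 0.183 ] [-3.5598  0.412   1.348 ]
```

View pics/c4.png

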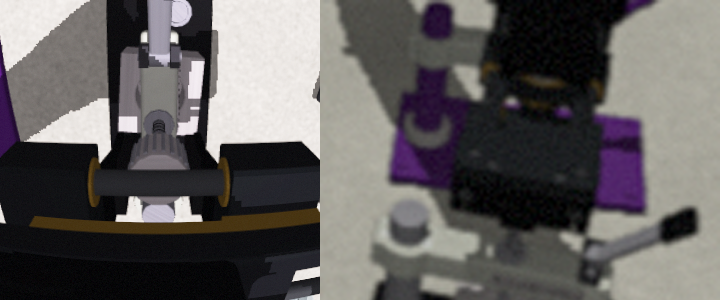

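Call:
servo_tool(
  series=[
    {"travel": [0, 0, 0.002], "angular": [0, 0, 0]},
    {"travel": [0, 0, 0.002], "angular": [0, 0, 0]},
    {"travel": [0, 0, 0.002], "angular": [0, 0, 0]},
  ],
)

```text
time: 6.0
position: [0.5414, 0.2084, 0.1786]
tool_rot: [-2.221, -2.222, 0.001]
ft_force: [-4.3, -0.2, 0.5]
grip_width: 0.334
```

Call:
servo_tool(
  series=[
    {"travel": [0, 0, 0.0015], "angular": [0, 0, 0]},
    {"travel": [0, 0, 0.0015], "angular": [0, 0, 0]},
  ],
)

```text
time: 6.2
position: [0.5414, 0.2084, 0.1754]
tool_rot: [-2.221, -2.221, 0.001]
ft_force: [-4.5, -1.1, 1.7]
grip_width: 0.336
```

Call:
servo_tool(
  series=[
    {"travel": [0, 0, 0.0015], "angular": [0, 0, 0]},
    {"travel": [0, 0, 0.0015], "angular": [0, 0, 0]},
  ],
)

```text
time: 6.4
position: [0.5415, 0.2084, 0.1725]
tool_rot: [-2.221, -2.222, 0.001]
ft_force: [-7.4, -2.0, 10.4]
grip_width: 0.332
```

Call:
servo_tool(
  series=[
    {"travel": [0, 0, 0.001], "angular": [0, 0, 0]},
    {"travel": [0, 0, 0], "angular": [0, 0, 0]},
  ],
)

```text
time: 6.6
position: [0.5415, 0.2084, 0.1725]
tool_rot: [2.221, 2.221, -0.001]
ft_force: [-7.7, -1.4, 7.8]
grip_width: 0.341
```

Call:
servo_tool(
  series=[
    {"travel": [0, 0, 0.001], "angular": [0, 0, 0]},
    {"travel": [0, 0, 0], "angular": [0, 0, 0]},
  ],
)

```text
time: 6.8
position: [0.5415, 0.2084, 0.1724]
tool_rot: [2.221, 2.221, -0.001]
ft_force: [-8.4, -2.8, 12.2]
grip_width: 0.341
```

Call:
servo_tool(
  series=[
    {"travel": [0, 0, 0], "angular": [0, 0, 0]},
    {"travel": [0, 0, 0], "angular": [0, 0, 0]},
    {"travel": [0, 0, 0], "angular": [0, 0, 0]},
    {"travel": [0, 0, 0], "angular": [0, 0, 0]},
    {"travel": [0, 0, 0], "angular": [0, 0, 0]},
  ],
  claw=0.075,
)

```text
time: 7.3
position: [0.5421, 0.2083, 0.1704]
tool_rot: [2.222, 2.221, 0.001]
ft_force: [0.3, 0.0, -0.7]
grip_width: 0.706
```

Call:
servo_tool(
  series=[
    {"travel": [0, 0, 0], "angular": [0, 0, 0]},
    {"travel": [0, 0, -0.01], "angular": [0, 0, 0]},
    {"travel": [0, 0, -0.03], "angular": [0, 0, 0]},
    {"travel": [0, 0, -0.04], "angular": [0, 0, 0]},
    {"travel": [0, 0, -0.04], "angular": [0, 0, 0]},
  ],
)

```text
time: 7.8
position: [0.5414, 0.2084, 0.2924]
tool_rot: [-2.221, -2.222, -0.0]
ft_force: [1.7, 0.7, 0.2]
grip_width: 0.862
```

Call:
servo_tool(
  series=[
    {"travel": [-0.03, 0, -0.03], "angular": [0, 0, 0]},
    {"travel": [-0.04, 0, -0.03], "angular": [0, 0, 0]},
    {"travel": [-0.03, 0, -0.02], "angular": [0, 0, 0]},
    {"travel": [0, 0, 0], "angular": [0, 0, 0]},
  ],
  claw=0,
)

```text
time: 8.2
position: [0.5439, 0.1032, 0.3744]
tool_rot: [2.227, 2.208, 0.004]
ft_force: [0.7, -0.5, -0.4]
grip_width: 0.586
```

```bash
python3 - <<'E'
from h import *
import json
c=ctrl.calibration('wrist');cv2.imwrite('pics/w5.png',ctrl.get_image('wrist')[:,:,::-1])
json.dump({k:np.array(v).tolist() for k,v in c.items()},open('w5.json','w'))
a=ctrl.get_image('scene')[:,:,::-1];cv2.imwrite('pics/s5.png',cv2.resize(a[180:330,340:480],None,fx=4,fy=4,interpolation=cv2.INTER_CUBIC))
a=ctrl.get_image('top')[:,:,::-1];cv2.imwrite('pics/t5.png',cv2.resize(a[120:290,180:450],None,fx=2.9,fy=2.9,interpolation=cv2.INTER_CUBIC))
s=ctrl.get_state();print(s['position'],s['time'],s['ft_force'])
E
```

```text
[0.5414 0.1092 0.3707] 8.35 [-0.973   0.5415  0.7155]
```

View pics/w5.png

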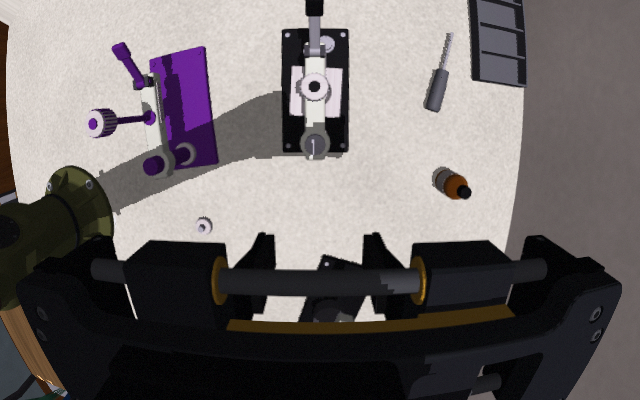

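View pics/s5.png

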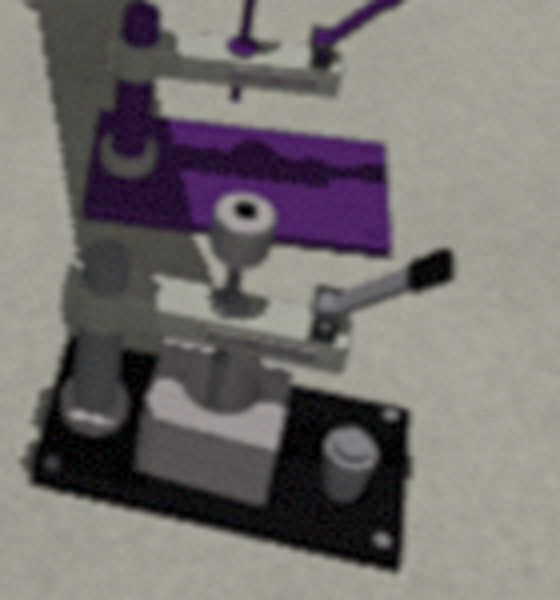

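View pics/t5.png

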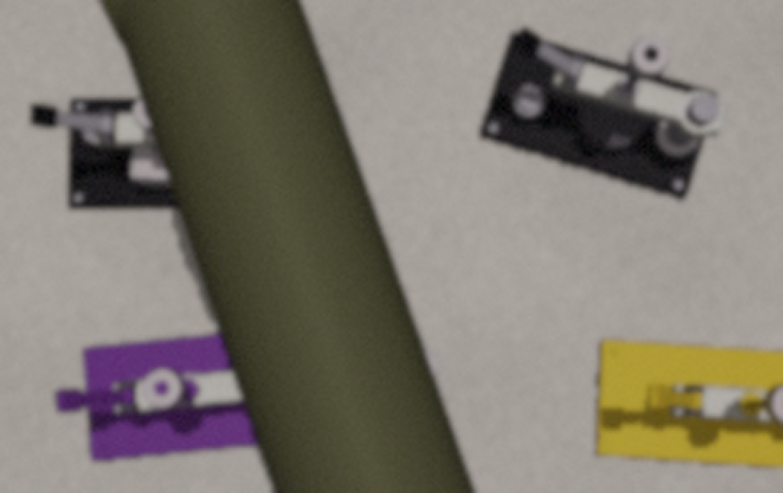

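```bash
python3 - <<'E'
from h import *
import h,json
c5=json.load(open('w5.json'))
class F: calibration=staticmethod(lambda n:c5 if n=='wrist' else ctrl.calibration(n))
h.ctrl=F
Z=lambda x,y:(340+(x+.5)/4-.5,180+(y+.5)/4-.5)
T=Z2
print('knobtop',tri([ray('scene',Z(246,210)),ray('wrist',(315,87))]))
print('lever/pad joint',tri([ray('scene',Z(411,276)),ray('wrist',(314,15)),ray('top',T(54,117))]))
print('pad',tri([ray('scene',Z(433,268)),ray('top',T(43,115))]))
print('pivot',tri([ray('scene',Z(328,300)),ray('wrist',(314.5,55)),ray('top',T(105,125))]))
for x,y in((311,30),(318,30)):print(atz(ray('wrist',(x,y)),.155))
E
```

```text
knobtop (array([0.5418, 0.2078, 0.1954]), [np.float64(0.0014495328583922524), np.float64(0.0014495328583923296)])
lever/pad joint (array([0.5415, 0.2952, 0.1713]), [np.float64(0.0004152555446338326), np.float64(0.000809033718306009), np.float64(0.00044620122758663727)])
pad (array([0.5418, 0.3038, 0.1798]), [np.float64(0.0009014894638364189), np.float64(0.000901489463836584)])
pivot (array([0.5407, 0.256 , 0.141 ]), [np.float64(0.0029142830217307515), np.float64(0.004797972850924701), np.float64(0.0018877864093705208)])
[0.5376 0.2801 0.155 ]
[0.5458 0.28   0.155 ]
```

Call:
servo_tool(
  series=[
    {"travel": [0.04, 0, 0], "angular": [0, 0, 0]},
    {"travel": [0.045, 0, 0], "angular": [0, 0, 0]},
    {"travel": [0.045, 0, 0], "angular": [0, 0, 0]},
    {"travel": [0.035, 0, 0], "angular": [0, 0, 0]},
    {"travel": [0.015, 0, 0], "angular": [0, 0, 0]},
  ],
  squeeze=40,
)

```text
time: 8.85
position: [0.5385, 0.2948, 0.3694]
tool_rot: [-2.208, -2.229, 0.001]
ft_force: [-0.2, -1.0, 0.7]
grip_width: 0.035
```

Call:
servo_tool(
  series=[
    {"travel": [0, 0, 0.04], "angular": [0, 0, 0]},
    {"travel": [0, 0, 0.04], "angular": [0, 0, 0]},
    {"travel": [0, 0, 0.035], "angular": [0, 0, 0]},
    {"travel": [0, 0, 0.03], "angular": [0, 0, 0]},
    {"travel": [0, 0, 0], "angular": [0, 0, 0]},
  ],
)

```text
time: 9.35
position: [0.5381, 0.2881, 0.2204]
tool_rot: [-2.215, -2.222, 0.014]
ft_force: [-1.1, -0.2, 1.0]
grip_width: 0.008
```

```bash
python3 - <<'E'
from h import *
s=ctrl.get_state();print(s['position'],s['ft_force'],s['grip_width'])
a=[ctrl.get_image(n)[:,:,::-1] for n in('wrist','scene')]
cv2.imwrite('pics/c6.png',np.hstack([a[0][100:400,160:480],cv2.resize(a[1][180:330,350:470],(400,500),interpolation=cv2.INTER_CUBIC)[:300]]))
E
```

```text
[0.5381 0.2881 0.2204] [-1.1427 -0.2331  0.997 ] 0.008200832929320761
```

View pics/c6.png

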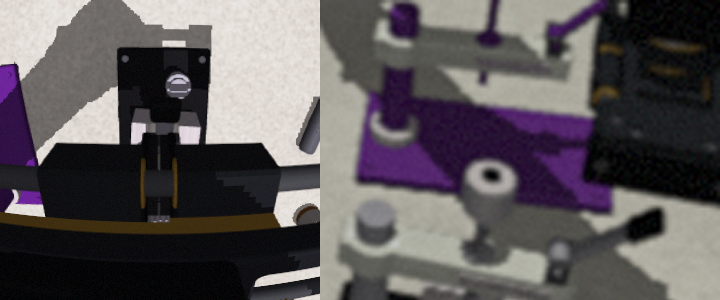

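Call:
servo_tool(
  series=[
    {"travel": [0.002, 0.003, 0.006], "angular": [0, 0, 0]},
    {"travel": [0, 0, 0.008], "angular": [0, 0, 0]},
    {"travel": [0, 0, 0.008], "angular": [0, 0, 0]},
    {"travel": [0, 0, 0.008], "angular": [0, 0, 0]},
    {"travel": [0, 0, 0.006], "angular": [0, 0, 0]},
  ],
)

```text
time: 9.95
position: [0.5449, 0.2903, 0.1891]
tool_rot: [2.221, 2.221, 0.0]
ft_force: [0.1, -0.3, 2.8]
grip_width: 0.003
```

Call:
servo_tool(
  series=[
    {"travel": [0, 0, 0.006], "angular": [0, 0, 0]},
    {"travel": [0, 0, 0.006], "angular": [0, 0, 0]},
    {"travel": [0, 0, 0.006], "angular": [0, 0, 0]},
  ],
)

```text
time: 10.25
position: [0.5449, 0.2905, 0.1714]
tool_rot: [2.221, 2.221, 0.001]
ft_force: [0.3, -0.1, 3.2]
grip_width: 0.008
```

Call:
servo_tool(
  series=[
    {"travel": [0, 0, 0.005], "angular": [0, 0, 0]},
    {"travel": [0, 0, 0.004], "angular": [0, 0, 0]},
    {"travel": [0, 0, 0.003], "angular": [0, 0, 0]},
  ],
)

```text
time: 10.55
position: [0.5446, 0.2909, 0.1593]
tool_rot: [-2.221, -2.222, -0.001]
ft_force: [0.1, 1.4, 2.8]
grip_width: 0.003
```

Call:
servo_tool(
  series=[
    {"travel": [0, 0, 0.002], "angular": [0, 0, 0]},
    {"travel": [0, 0, 0.002], "angular": [0, 0, 0]},
  ],
)

```text
time: 10.75
position: [0.5446, 0.2908, 0.1555]
tool_rot: [-2.221, -2.222, -0.001]
ft_force: [-0.2, 1.9, 2.7]
grip_width: 0.008
```

Call:
servo_tool(
  series=[
    {"travel": [0, 0, 0.0015], "angular": [0, 0, 0]},
    {"travel": [0, 0, 0.0015], "angular": [0, 0, 0]},
  ],
)

```text
time: 10.95
position: [0.5446, 0.2907, 0.1525]
tool_rot: [-2.221, -2.221, -0.0]
ft_force: [0.3, 2.2, 2.2]
grip_width: 0.006
```

Call:
servo_tool(
  series=[
    {"travel": [0, 0, 0.0015], "angular": [0, 0, 0]},
    {"travel": [0, 0, 0], "angular": [0, 0, 0]},
  ],
)

```text
time: 11.15
position: [0.5446, 0.2908, 0.1522]
tool_rot: [2.221, 2.221, 0.0]
ft_force: [-2.1, 1.2, 8.7]
grip_width: 0.004
```

Call:
servo_tool(
  series=[
    {"travel": [0, 0, 0.0015], "angular": [0, 0, 0]},
    {"travel": [0, 0, 0], "angular": [0, 0, 0]},
  ],
)

```text
time: 11.35
position: [0.5447, 0.2908, 0.1521]
tool_rot: [2.22, 2.221, 0.001]
ft_force: [-4.2, -1.6, 16.2]
grip_width: 0.005
```

Call:
servo_tool(
  series=[
    {"travel": [0, 0, 0.0015], "angular": [0, 0, 0]},
    {"travel": [0, 0, 0], "angular": [0, 0, 0]},
  ],
)

```text
time: 11.55
position: [0.5447, 0.2908, 0.1519]
tool_rot: [2.22, 2.22, 0.001]
ft_force: [-6.8, -2.8, 22.2]
grip_width: 0.008
```

Hard stop at z 0.152, which matches a level lever. I'll go straight up and then clear.

Call:
servo_tool(
  series=[
    {"travel": [0, 0, -0.01], "angular": [0, 0, 0]},
    {"travel": [0, 0, -0.03], "angular": [0, 0, 0]},
    {"travel": [0, 0, -0.045], "angular": [0, 0, 0]},
    {"travel": [0, 0, -0.045], "angular": [0, 0, 0]},
    {"travel": [0, 0, -0.04], "angular": [0, 0, 0]},
  ],
)

```text
time: 12.05
position: [0.5447, 0.2891, 0.3194]
tool_rot: [2.222, 2.22, -0.002]
ft_force: [0.2, 0.6, -0.4]
grip_width: 0.006
```

Call:
servo_tool(
  series=[
    {"travel": [-0.045, 0, -0.02], "angular": [0, 0, 0]},
    {"travel": [-0.045, 0, -0.02], "angular": [0, 0, 0]},
    {"travel": [-0.045, 0, -0.01], "angular": [0, 0, 0]},
    {"travel": [-0.045, 0, 0], "angular": [0, 0, 0]},
    {"travel": [0, 0, 0], "angular": [0, 0, 0]},
  ],
)

```text
time: 12.55
position: [0.5459, 0.1003, 0.3673]
tool_rot: [2.235, 2.203, -0.008]
ft_force: [-0.6, -0.8, -0.1]
grip_width: 0.004
```

```bash
python3 - <<'E'
from h import *
import json
c=ctrl.calibration('wrist');cv2.imwrite('pics/w7.png',ctrl.get_image('wrist')[:,:,::-1])
json.dump({k:np.array(v).tolist() for k,v in c.items()},open('w7.json','w'))
a=ctrl.get_image('scene')[:,:,::-1];cv2.imwrite('pics/s7.png',cv2.resize(a[180:330,340:480],None,fx=4,fy=4,interpolation=cv2.INTER_CUBIC))
cv2.imwrite('pics/sp7.png',cv2.resize(np.hstack([a[170:300,180:290],cv2.imread('pics/scene0.png')[170:300,180:290]]),None,fx=3,fy=3))
s=ctrl.get_state();print(s['position'],s['time'],s['ft_force'])
E
```

```text
[0.5447 0.1078 0.3673] 12.65 [-0.152  -0.0657  0.5138]
```

View pics/w7.png

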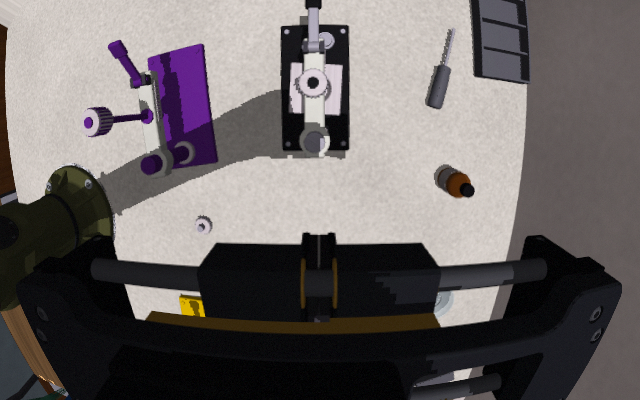

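View pics/s7.png

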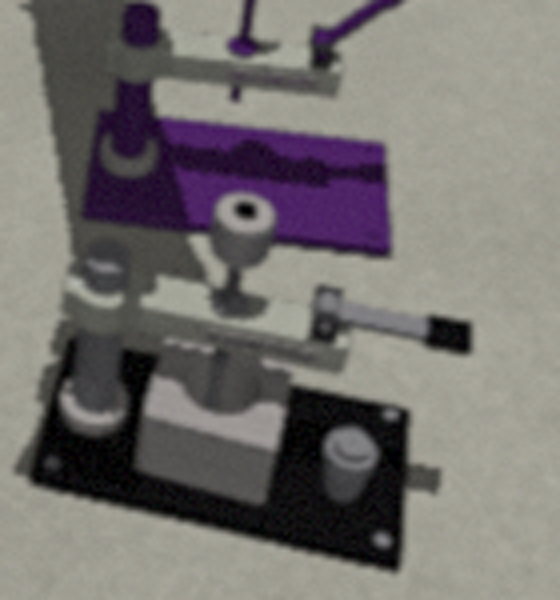

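View pics/sp7.png

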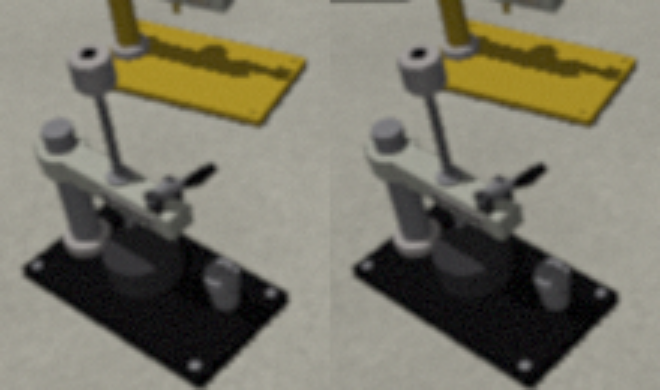

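The lever now lies parallel to the head, the knob is down and unchanged since release, and the spare gauge is as it was. I'll check the lever's level by numbers, then hand in.

```bash
python3 - <<'E'
from h import *
Z=lambda x,y:(340+(x+.5)/4-.5,180+(y+.5)/4-.5)
# intersect scene rays with plane x=0.5415 (lever mid-plane)
def atx(r,x): o,d=r;return o+d*(x-o[0])/d[0]
for p in((350,311),(428,330),(450,335)): print(atx(ray('scene',Z(*p)),.5415))
print('knobtop',tri([ray('scene',Z(246,210)),ray('wrist',(313,82.5))]))
ctrl.close_job()
E
```

```text
[0.5415 0.2709 0.1378]
[0.5415 0.3111 0.1352]
[0.5415 0.3223 0.1348]
knobtop (array([0.5392, 0.2123, 0.1938]), [np.float64(0.0031529200718781593), np.float64(0.0031529200718781528)])
the job is handed in; nothing more can be done
```

I lowered the probe on the gauge over the square block until it stopped on the well floor. Then I let go, pressed that gauge's lock lever down with the closed fingertips, backed away clear of everything and handed the job in after about 13 s. The hand-in gives no verdict.

**Probe:**
- It came down about 54 mm and then stopped. The upward force rose to about 12 N while the height stayed at 0.1725 m.
- That puts the knob centre at about 0.18 m, which fits a tip on the well floor. The scene picture shows the rod inside the well.

**Lever:**
- It met a hard stop, with 22 N of upward force and no more movement.
- Measured afterwards, its height falls about 3 mm over 51 mm, so it lies within about 3 to 4 degrees of level. The limit is 10.

**Other gauge:** its pictures before and after look the same. I compared them by eye only.

**Disagreement between checks:** the last knob position was looser than the earlier ones. Its two sight lines missed by about 3 mm, and it differed by about 5 mm in y and under 2 mm in height from the reading taken after I let go. The knob looked unmoved in the scene picture, so I took this as a pixel-reading error.

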